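# Cull the failed prints and tip the good links off the build plate

## Robot

A 7-joint arm with a two-finger parallel gripper is mounted at the origin on the work surface. World frame = base frame: x ahead of the robot, y to its left, z up, the work surface at z = 0. Lengths are in m, angles in rad, forces in N, time in s.
With the tool pointing down it reaches from about 0.4 to 0.85 m from the base axis. Payload 4.5 kg.
Tool frame: the origin (TCP) lies midway between the tips of the shut fingers; the grasp point (between the pads) lies 19 mm behind it; z points along the fingers, y is the line along which they close (so a half turn about z gives the same grasp; the last joint's range is limited). The gripper opens to 88 mm and grips with 3 to 60 N. Pads are 18 mm wide; open, the fingers measure 123 mm over their backs; the gripper's body (75 mm by 187 mm) begins 45 mm behind the grasp point.
Start: joints at [-1.114, 0.689, -0.195, 1.565, 0.157, 0.902, -0.215], TCP at [0.256, 0.57, 0.239] pointing down, gripper open.
Joint ranges: [-3.01, 3.01], [-0.46, 2.08], [-1.47, 1.51], [0.13, 2.56], [-1, 4.14], [0.04, 2.09], [-2.66, 2.66]. Speed limits (rad/s): [2.57, 2.57, 3.14, 3.14, 3.14, 3.14, 3.14].

## Interface

Orientations are given as a unit quaternion [x, y, z, w].
In Python, from plant import sensors, eyes, finish_job gives the robot as it stands.
- The arm moves only by the tool send_rows, never from a script. Its argument "rows" is text: rows parted by semicolons, each of 4 numbers parted by spaces: the shift along the tool's x, y, z normalised to -1 to 1, where 1 is 30 cm, then the turn about the tool's z normalised to -1 to 1, where 1 is 2 pi rad. A call has 1 to 10 rows; each row is the pose to reach, as a shift and turn from the pose commanded when the call began, along the tool's axes at that moment, turning the shorter way round; what a row does not reach only later rows make up. A row lasts 1/12 s, in which the tool goes at most 41.7 mm and 7.16 degrees, less where a joint would pass 70% of its speed; a pose out of reach is approached as far as the arm can. A call with a number of a shift or a turn outside -1 to 1 is refused whole. A call with a gripper value outside its range is refused whole. "jaw" is the closure, from -1 (fully open) to 1 (shut), set as the call begins (left out, the last holds). The fingers move at their own pace and stop on an object; "force" is the grip in N (left out, the last holds). Time passes only in rows, so rows that repeat a pose let the fingers close. It gives the time, the measured TCP pose, the force, the opening and the grip force at its end, in the units of the state.
- sensors.get_state(): the state, without advancing time (a new reading comes with each control period).
- eyes.snapshot(name): name is "scene" or "top"; returns (picture, depth): 400x640x3 uint8, red, green, blue; 400x640 float32, m along the optical axis (not along the pixel's ray), 0 where there is no reading.
- eyes.calibration(name): a dict with "fov_y" (degrees; the focal length in pixels is half the picture's height over the tangent of half this angle, whatever the lens; pixels are square), "cx", "cy" (the principal point, pixels), "world_from_camera" (4x4, takes a point from camera to world coordinates). Camera axes: x right, y down, z forward; pixel columns grow to the right and rows downward; lengths in m; the calibration is good to about 2 mm. A picture is of the moment at which its call begins. calibration takes no time and is no camera call.
- finish_job(): hands the job in; it is judged then, once.
The state is a dict: "clock": time; "q": joint angles; "qd": joint speeds; "joint_torque": joint torques, N m; "tool_pos": TCP position; "eef_rot": TCP orientation; "contact_force": force on the tool from outside, world axes, zero at the start; "moment": the same for the moment, N m; "opening": opening from 0.0 (shut) to 1.0 (fully open); "finger_force": force on a finger pad.
Only numpy, scipy, OpenCV 4.12 (cv2) and the standard library are available. Lean on these libraries where they do the work, as an engineer would, in place of code of your own. Each camera call takes 0.05 s, during which the arm holds its last target. There are 200 camera calls.

## Task

Five black printed links lie on the gold build plate of the tipping stand: first put the two failed ones (the bent one and the short, snapped one) into the red scrap bin. Then lift the plate by its orange handle bar so that the three good links, still lying on it, slide off into the blue parts box, and lower the plate gently back down flat. Leave the other things on the table where they are.

Things in the scene. Friction and masses are not known exactly. Their poses are not given: they have to be found in the camera images.
- good_a: good link: straight black print, 96 mm long with a round 30 mm eye (brass insert) at each end; origin at the centre of its underside, x along its length; 18 mm thick, arm 18 mm wide, lying flat with its long way roughly parallel to the hinge; loose on the plate, top 101 mm above the table; 32 g nominal
- good_b: good link, same as good_a
- good_c: good link, same as good_a
- short_link: failed link, snapped: one eye only, 62 mm long in all; origin at the middle of its length on its underside; x points from the eye (centre at x = -16 mm) to the snapped end (x = +31 mm), the bare straight arm runs from x = 0 to +28 mm; 18 mm thick, arm 18 mm wide, lying flat with its long way roughly parallel to the hinge; loose on the plate, top 101 mm above the table; 32 g nominal
- bent_link: failed link, bent 44 degrees at its middle, about 97 mm across; origin on its underside at the bend; both arms run back from the bend towards its own -y, 22 degrees off its x axis, eye centres 36 mm from the bend; 18 mm thick, arm 18 mm wide, lying flat with its long way roughly parallel to the hinge; loose on the plate, top 101 mm above the table; 32 g nominal
- stand: fixed grey tipping stand, 262 mm (x) by 200 mm (y), carrying the gold plate; origin on the table under the middle of the plate; its y axis points from the hinge edge to the handle edge, the hinge runs along its x axis
- plate (a joint): tilt of the gold build plate, rad: 0 flat (resting), grows as the handle edge rises, stop at 1.1. The plate is 270 mm (x) by 230 mm (y), 6 mm thick, top face 83 mm above the table when flat, with rims 12 mm high along its two x ends only; 0.45 kg; it falls back by its own weight when let go. The links slide off it by 0.95 rad at the latest
- handle (a point): middle of the axis of the orange round handle bar, 12 mm thick, 88 mm free between its two support arms, running along the hinge direction (stand's x), 45 mm beyond the plate's edge, 275 mm from the hinge; 80 mm above the table when flat; open air below it; the bar turns freely enough in a pinch for the gripper to stay pointing down
- hinge (a point): middle of the plate's hinge line, at the plate's -y edge (stand's frame), 80 mm above the table
- parts_box: fixed blue open box, 290 mm (x) by 170 mm (y), 65 mm high, walls 4 mm, directly below the plate's hinge edge; origin at the centre of its underside
- scrap_bin: fixed red open bin, 180 by 180 mm, 70 mm high, walls 4 mm; origin at the centre of its underside; one black failed lump (52 mm wide, 40 mm high) already lies in its corner at its own +x, -y
- bottle: bystander: white bottle, 64 mm across, 170 mm high; origin under its centre
- scraper: bystander: spatula 200 mm long lying on the table; origin under its middle
- jar: bystander: small glass jar with a black cap, 52 mm across, 60 mm high; origin under its centre
- calipers: bystander: steel calipers 200 mm long lying on the table; origin under the middle of the beam
- glue_stick: bystander: upright yellow glue stick, 28 mm across, 100 mm high; origin under its centre
Things that resemble listed ones, but are neither listed nor needed, are in the scene too. Leave any green look-alike of the good_a alone. Leave any purple look-alike of the bent_link alone.

How it is judged:
On the way, in this order (a step that is already met when the one before it is completed fails the run):
1. both failed links lie in the scrap bin, the plate still flat with the three good links on it (x of short_link in the frame of scrap_bin between -0.085 and 0.085 m and y of short_link in the frame of scrap_bin between -0.085 and 0.085 m and z of short_link in the frame of scrap_bin between -0.01 and 0.065 m and x of bent_link in the frame of scrap_bin between -0.085 and 0.085 m and y of bent_link in the frame of scrap_bin between -0.085 and 0.085 m and z of bent_link in the frame of scrap_bin between -0.01 and 0.065 m and y of each of good_a, good_b, good_c in the frame of stand above -0.115 m and height (world z) of each of good_a, good_b, good_c above 0.078 m and value of joint plate below 0.1 rad), for 0.2 s.
2. the plate is tipped up (more than 0.25 rad) with the three good links still on it (y of each of good_a, good_b, good_c in the frame of stand above -0.115 m and height (world z) of each of good_a, good_b, good_c above 0.078 m and value of joint plate above 0.25 rad), for 0.05 s.
At the end, for the whole second after the job is handed in: the middles of the bent and short links lie inside the scrap bin and those of the three good links inside the parts box, below the rims, all at rest (under 30 mm/s); the plate is flat again (under 0.06 rad) (x of short_link in the frame of scrap_bin between -0.085 and 0.085 m and y of short_link in the frame of scrap_bin between -0.085 and 0.085 m and z of short_link in the frame of scrap_bin between -0.01 and 0.065 m and x of bent_link in the frame of scrap_bin between -0.085 and 0.085 m and y of bent_link in the frame of scrap_bin between -0.085 and 0.085 m and z of bent_link in the frame of scrap_bin between -0.01 and 0.065 m and x of good_a in the frame of parts_box between -0.14 and 0.14 m and y of good_a in the frame of parts_box between -0.08 and 0.08 m and z of good_a in the frame of parts_box between -0.01 and 0.06 m and x of good_b in the frame of parts_box between -0.14 and 0.14 m and y of good_b in the frame of parts_box between -0.08 and 0.08 m and z of good_b in the frame of parts_box between -0.01 and 0.06 m and x of good_c in the frame of parts_box between -0.14 and 0.14 m and y of good_c in the frame of parts_box between -0.08 and 0.08 m and z of good_c in the frame of parts_box between -0.01 and 0.06 m and linear speed of each of good_a, good_b, good_c, short_link, bent_link below 0.03 m/s and value of joint plate below 0.06 rad); the robot touches nothing.
It fails at once if the plate is let fall (closing faster than 2.5 rad/s) (velocity of joint plate below -2.5 rad/s).
It fails at once if a bystander is pushed more than 40 mm (distance of any of bottle, scraper, jar, calipers, glue_stick from where it was at the start of the episode above 0.04 m).
It also fails if it takes over 72 s, if anything falls off the work surface, if the arm or the gripper's body presses on something with over 40 N, if the wrist force passes 120 N, or if a joint passes its speed limit or range.

## Working session

There is one attempt and no reset: what is moved stays moved. The work goes in short steps, Python scripts to look and compute and a tool call to move; the robot and the scene stay as the last step left them, time stands still between calls to the robot, and variables do not carry over. Pictures are saved under pics/ and viewed, at most 10 in all, crops included, and the job is handed in when it is done.

Besides the shell and the picture viewer there is one more tool, called after ">>>" by a JSON object that holds its "fn" and its "kwargs", one argument or row to a line. send_rows: Moves the arm, as the interface text tells. Scaled input: -1 to 1 covers 30 cm each way for a shift and 2 pi rad each way for a turn. Its arguments: {"type":"object","properties":{"rows":{"type":"string"},"jaw":{"type":"number"},"force":{"type":"number"}},"required":["rows"]}

```bash
mkdir -p pics
cat > h.py <<'E'
import numpy as np,cv2
from plant import sensors,eyes
def K(n):
    c=eyes.calibration(n);return 200/np.tan(np.radians(c["fov_y"])/2),c["cx"],c["cy"],np.array(c["world_from_camera"])
def ray(n,uv,z):
    f,cx,cy,T=K(n);uv=np.atleast_2d(uv).astype(float)
    d=np.c_[(uv[:,0]-cx)/f,(uv[:,1]-cy)/f,np.ones(len(uv))]@T[:3,:3].T
    return T[:3,3]+d*((z-T[2,3])/d[:,2])[:,None]
def cloud(n,D):
    f,cx,cy,T=K(n);v,u=np.mgrid[:400,:640]
    return np.dstack([(u-cx)/f*D,(v-cy)/f*D,D])@T[:3,:3].T+T[:3,3]
def snap(n,name=None):
    p,d=eyes.snapshot(n)
    if name: cv2.imwrite(f"pics/{name}.png",cv2.cvtColor(p,cv2.COLOR_RGB2BGR)); np.savez(f"{name}.npz",p=p,d=d)
    return p,d
E
python3 - <<'E'
from h import *
for n in("top","scene"):snap(n,n+"0");print(n,K(n))
print(sensors.get_state())
E
```

```text
top (np.float64(423.6473476344912), 326.12500109351976, 200.48407930087035, array([[-0.01941124, -0.99513624,  0.09657676,  0.44810751],
       [-0.99946455,  0.02185859,  0.02434776,  0.05844283],
       [-0.02634037, -0.09605242, -0.9950277 ,  1.24176563],
       [ 0.        ,  0.        ,  0.        ,  1.        ]]))
scene (np.float64(413.60070085209094), 316.65060297710664, 198.82680613388732, array([[ 0.69826071,  0.56038911, -0.44541669,  1.21819834],
       [ 0.71563585, -0.53147832,  0.45320649, -0.57698775],
       [ 0.01724267, -0.63521244, -0.77214497,  1.21367455],
       [ 0.        ,  0.        ,  0.        ,  1.        ]]))
{'clock': 0.1, 'q': array([-1.11419662,  0.68990612, -0.19455367,  1.56617108,  0.15729176,
        0.90250858, -0.21513016]), 'qd': array([ 4.00684921e-04, -1.12752870e-03, -3.86400517e-04, -3.79237373e-03,
       -4.45011889e-04, -3.84700710e-05,  2.65689007e-04]), 'joint_torque': array([-2.95731596e-03, -5.28496957e+01, -1.27149850e+00, -1.53835130e+01,
       -5.26035251e-02,  2.04549891e-03,  5.58198326e-05]), 'tool_pos': array([0.25624661, 0.56946621, 0.23800571]), 'eef_rot': array([ 2.09800136e-01,  9.77743965e-01, -7.90999722e-04, -1.25192356e-04]), 'contact_force': array([0.4321477 , 0.3624585 , 0.42154577]), 'moment': array([0.0344735 , 0.02075749, 0.02401173]), 'finger_force': 0.0, 'opening': 0.9970953327782265}
```

View pics/top0.png

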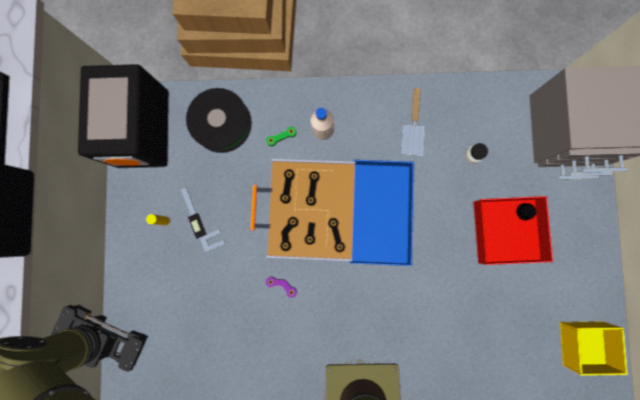

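View pics/scene0.png

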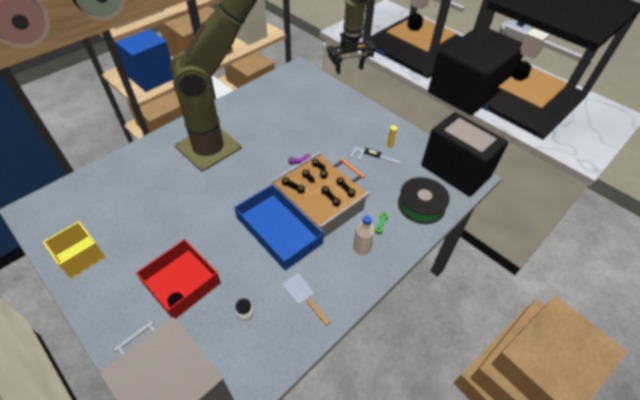

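Top view: five black links on the plate, at about (288,186), (313,188), (289,233), (310,232) and (337,235). The handle is at (254,207), the blue box at (383,213), the red bin at (513,230) with its lump at (526,211). The green (282,136) and purple (281,287) look-alikes are off the plate. The links at (289,233) and (337,235) need an enlarged crop to tell bent from straight.

Run:
```python
from h import *
z=np.load("top0.npz");p=z["p"];D=z["d"]
c=cv2.resize(cv2.cvtColor(p[150:275,235:425],cv2.COLOR_RGB2BGR),None,fx=4,fy=4,interpolation=cv2.INTER_CUBIC);cv2.imwrite("pics/crop0.png",c)
C=cloud("top",D)
hsv=cv2.cvtColor(p,cv2.COLOR_RGB2HSV)
S=6 # upsample for subpixel contours
roi=cv2.resize(p[155:270,235:360],None,fx=S,fy=S,interpolation=cv2.INTER_CUBIC)
m=(roi.max(2)<75).astype(np.uint8)
cs,_=cv2.findContours(m,cv2.RETR_EXTERNAL,cv2.CHAIN_APPROX_NONE)
for k in cs:
    if cv2.contourArea(k)<40*S*S*0.6: continue
    uv=(k[:,0,:]+.5)/S-.5+[235,155]
    w=ray("top",uv,.097)[:,:2]
    r=cv2.minAreaRect(w.astype(np.float32)*1000)
    M=cv2.moments((w*1e4).astype(np.int32)[:,None]);cm=np.array([M["m10"],M["m01"]])/M["m00"]/10
    zz=C[...,2][tuple(uv.mean(0)[::-1].round().astype(int))]
    print("link px",uv.mean(0).round(1),"rect",np.round(r[0],1),np.round(r[1],1),round(r[2],1),"centroid",cm.round(1),"z",zz.round(3))
def blob(name,m,zp):
    cs,_=cv2.findContours(m.astype(np.uint8),cv2.RETR_EXTERNAL,cv2.CHAIN_APPROX_NONE)
    k=max(cs,key=cv2.contourArea);w=ray("top",k[:,0],zp)[:,:2]
    r=cv2.minAreaRect(w.astype(np.float32)*1000);print(name,np.round(r[0],1),np.round(r[1],1),round(r[2],2),"zmax",np.percentile(C[...,2][m],[5,50,95]).round(3))
    return k
H,Sa,V=[hsv[...,i].astype(int) for i in range(3)]
blob("red",((H<6)|(H>174))&(Sa>150)&(V>60),.07)
blob("blue",(H>100)&(H<120)&(Sa>180)&(C[...,1]<.4)&(np.abs(C[...,0]-.45)<.3),.065)
vv,uu=np.mgrid[:400,:640]
b=(uu>248)&(uu<262)&(vv>178)&(vv<235)&(Sa>150)&(H<25)
k=blob("handle",b,.086)
b2=(uu>265)&(uu<358)&(vv>155)&(vv<265)&(H>8)&(H<25)&(Sa>100)
blob("plate",b2,.083)
```

```text
link px [310.2 233.3] rect [471.9 133.1] [24.7 57.4] 89.2 centroid [468.9 131.4] z 0.102
link px [336.1 234.7] rect [466.5  61.3] [91.3 24.6] 14.0 centroid [466.4  61.4] z 0.097
link px [287.7 233.4] rect [472.9 192. ] [33.7 92.2] 72.5 centroid [473.  191.8] z 0.097
link px [312.2 188.1] rect [594.3 123.6] [25.6 92.6] 81.4 centroid [594.3 123.6] z 0.1
link px [287. 186.] rect [601.7 192.6] [26.7 92.9] 80.6 centroid [601.3 192.5] z 0.101
red [ 469.8 -419.9] [177.9 198.2] 1.51 zmax [0.002 0.007 0.069]
blue [527.8 -69.6] [159.8 285.4] 86.27 zmax [0.001 0.005 0.043]
handle [547.  287.4] [ 10.1 121.6] 86.63 zmax [0.082 0.085 0.089]
plate [537.9 129.6] [226.  258.4] 86.62 zmax [0.08  0.084 0.102]
```

View pics/crop0.png

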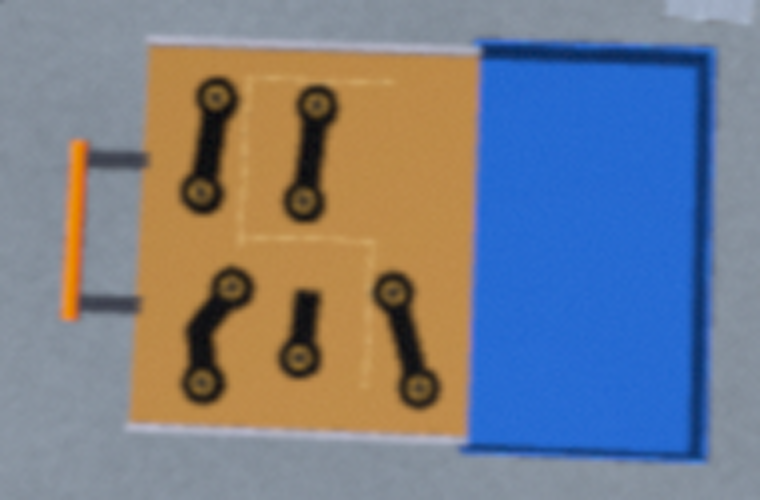

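Crop confirms it: the bent link, at px (286,234), has its bend towards the handle. The short one-eyed link is at (311,234), eye at the lower end. The other three are straight with two eyes. The rect sizes also match: 92x34 for the bent link, 57 long for the short one, about 92x25 for the good ones.

```bash
cat >> h.py <<'E'
def go(x,y,z,ang):
    "normalised row to bring TCP to x,y,z with tool y axis at world angle ang (deg, mod 180)"
    from scipy.spatial.transform import Rotation as R
    s=sensors.get_state();M=R.from_quat(s["eef_rot"]).as_matrix()
    d=M.T@(np.array([x,y,z])-s["tool_pos"])
    a=np.degrees(np.arctan2(M[1,1],M[0,1]));t=-((ang-a+90)%180-90)
    print("row",(d/.3).round(3),round(t/360,4),"yaw",round(a,1),"pos",s["tool_pos"].round(4),"t",s["clock"])
E
python3 - <<'E'
from h import *
c=lambda *a:np.array(a)/4-.375+[235,150]
P={k:ray("top",c(*v),.101)[0,:2]*1000 for k,v in dict(beye1=(232,288),beye2=(202,382),bbend=(203,330),seye=(299,358),send=(309,291)).items()}
for k,v in P.items():print(k,v.round(1))
def dirn(a,b):d=b-a;return np.degrees(np.arctan2(d[1],d[0])),np.linalg.norm(d)
print(dirn(P["beye2"],P["beye1"]),dirn(P["seye"],P["send"]))
# bent: eye line spans 66.8mm; bend lies 13.5mm off its middle, +y side
m=(P["beye1"]+P["beye2"])/2;a,_=dirn(P["beye2"],P["beye1"]);a=np.radians(a)
b=m+13.5*np.array([-np.sin(a),np.cos(a)]);u=P["beye2"]-b
print("bend",b,"arm2",dirn(P["beye2"],b),"grasp",b+u/np.linalg.norm(u)*12)
u=(P["send"]-P["seye"]);u/=np.linalg.norm(u);print("short grasp",P["seye"]+u*31)
g=b+u*0
x,y=b;go(x/1e3,y/1e3,.25,90)
E
```

```text
beye1 [503.5 177.9]
beye2 [440.8 198.8]
bbend [475.6 197.8]
seye [455.6 133.4]
send [500.4 125.9]
(np.float64(-18.465761474569437), np.float64(66.08827688364835)) (np.float64(-9.43470812000349), np.float64(45.43506248559941))
bend [476.43864006 201.16167168] arm2 (np.float64(3.7564368521510794), np.float64(35.695449084756454)) grasp [464.46442123 200.37548888]
short grasp [486.17128075 128.28381901]
row [-1.173 -0.819 -0.039] -0.0673 yaw 65.8 pos [0.2562 0.5695 0.238 ] t 0.1
```

>>> {"fn": "send_rows", "kwargs": {
  "rows": "-0.6 -0.42 -0.04 -0.0775;-0.6 -0.42 -0.04 -0.0775;-0.6 -0.42 -0.04 -0.0775;-0.6 -0.42 -0.04 -0.0775;-0.6 -0.42 -0.04 -0.0775;-0.6 -0.42 -0.04 -0.0775",
  "jaw": 0.1
}}

```text
clock: 0.6
tool_pos: [0.3732, 0.3736, 0.2502]
eef_rot: [-0.028, 1.0, -0.003, 0.001]
contact_force: [0.9, 0.1, -1.2]
opening: 0.573
finger_force: 0.0
```

```bash
python3 -c "
from h import *
go(.465,.1995,.16,93.7);print(sensors.get_state()['opening'])"
```

```text
row [-0.273 -0.594  0.305] -0.0015 yaw 93.2 pos [0.3732 0.3736 0.2502] t 0.6
0.5725937650961513
```

>>> {"fn": "send_rows", "kwargs": {
  "rows": "-0.275 -0.595 0.3 0;-0.275 -0.595 0.3 0;-0.275 -0.595 0.3 0;-0.275 -0.595 0.3 0;-0.275 -0.595 0.3 0;-0.275 -0.595 0.3 0;-0.275 -0.595 0.3 0;-0.275 -0.595 0.3 0"
}}

```text
clock: 1.27
tool_pos: [0.4624, 0.2093, 0.1607]
eef_rot: [-0.032, 0.999, 0.001, -0.0]
contact_force: [-0.3, 0.7, 0.7]
opening: 0.448
finger_force: 0.0
```

```bash
python3 -c "
from h import *
go(.465,.1995,.087,93.7);print(sensors.get_state()['opening'],sensors.get_state()['contact_force'])"
```

```text
row [-0.007 -0.034  0.245] -0.0001 yaw 93.7 pos [0.4624 0.2093 0.1607] t 1.2667
0.44763298856817785 [-0.27615122  0.68425438  0.65392745]
```

>>> {"fn": "send_rows", "kwargs": {
  "rows": "-0.007 -0.033 0 0;-0.007 -0.033 0.1 0;-0.007 -0.033 0.18 0;-0.007 -0.033 0.23 0;-0.007 -0.033 0.245 0;-0.007 -0.033 0.245 0;-0.007 -0.033 0.245 0"
}}

```text
clock: 1.85
tool_pos: [0.4655, 0.1998, 0.088]
eef_rot: [-0.033, 0.999, 0.001, 0.0]
contact_force: [0.1, 0.1, 0.1]
opening: 0.446
finger_force: 0.0
```

>>> {"fn": "send_rows", "kwargs": {
  "rows": "0 0 0 0;0 0 0 0;0 0 0 0;0 0 0 0;0 0 0 0;0 0 0 0",
  "jaw": 1,
  "force": 20
}}

```text
clock: 2.35
tool_pos: [0.4658, 0.1989, 0.0879]
eef_rot: [-0.032, 0.999, 0.0, 0.001]
contact_force: [-1.0, 0.7, 7.3]
opening: 0.205
finger_force: 22.0
```

>>> {"fn": "send_rows", "kwargs": {
  "rows": "0 0 -0.1 0;0 0 -0.2 0;0 0 -0.33 0;0.02 -0.1 -0.4 0;0.04 -0.24 -0.4 0;0.05 -0.38 -0.4 0;0.06 -0.52 -0.4 0;0.06 -0.66 -0.4 0;0.06 -0.8 -0.4 0;0.06 -0.93 -0.4 0"
}}

```text
clock: 3.18
tool_pos: [0.4648, -0.0831, 0.2073]
eef_rot: [-0.032, 0.999, -0.0, -0.0]
contact_force: [0.4, -0.9, 0.3]
opening: 0.2
finger_force: 22.0
```

>>> {"fn": "send_rows", "kwargs": {
  "rows": "0.01 -0.13 0 0;0.02 -0.26 0 0;0.03 -0.4 0 0;0.04 -0.53 0 0;0.05 -0.67 0 0;0.06 -0.8 0 0;0.06 -0.9 0 0;0.06 -0.95 0 0;0.06 -0.95 0 0;0.06 -0.95 0 0"
}}

```text
clock: 4.02
tool_pos: [0.465, -0.3665, 0.2067]
eef_rot: [-0.031, 1.0, 0.001, -0.0]
contact_force: [0.6, 0.6, -0.9]
opening: 0.205
finger_force: 22.0
```

Run:
```python
from h import *
p,d=snap("top","top1")
C=cloud("top",d);hsv=cv2.cvtColor(p,cv2.COLOR_RGB2HSV).astype(int)
m=((hsv[...,0]<6)|(hsv[...,0]>174))&(hsv[...,1]>150)&(C[...,2]>.06)&(C[...,2]<.08)
q=C[m];print(q.min(0),q.max(0));print(np.percentile(q,[2,98],axis=0))
go(.45,-.435,.05,93.7);s=sensors.get_state();print(s['opening'],s['finger_force'])
```

```text
[ 0.37920441 -0.52161954  0.06008221] [0.56094929 0.93738623 0.07693253]
[[ 0.38095541 -0.51998608  0.06067713]
 [ 0.5590412  -0.33932696  0.07474928]]
row [ 0.067 -0.231  0.523] 0.0001 yaw 93.7 pos [ 0.4655 -0.3649  0.207 ] t 4.0667
0.20057511930509528 22.0431250333786
```

>>> {"fn": "send_rows", "kwargs": {
  "rows": "0.03 -0.12 0 0;0.067 -0.23 0.05 0;0.067 -0.23 0.16 0;0.067 -0.23 0.28 0;0.067 -0.23 0.4 0;0.067 -0.23 0.48 0;0.067 -0.23 0.52 0;0.067 -0.23 0.54 0;0.067 -0.23 0.54 0;0.067 -0.23 0.54 0"
}}

```text
clock: 4.9
tool_pos: [0.4512, -0.4364, 0.0465]
eef_rot: [-0.033, 0.999, -0.0, 0.001]
contact_force: [-0.1, 0.3, 0.1]
opening: 0.203
finger_force: 22.0
```

>>> {"fn": "send_rows", "kwargs": {
  "rows": "0 0 0 0;0 0 0 0;0 0 0 0;0 0 0 0;0 0 -0.1 0;0 0 -0.22 0;0 0 -0.35 0;0 0 -0.48 0;0 0 -0.54 0;0 0 -0.54 0",
  "jaw": 0.1
}}

```text
clock: 5.73
tool_pos: [0.4527, -0.4383, 0.2128]
eef_rot: [-0.032, 0.999, -0.003, 0.004]
contact_force: [0.0, 0.1, 0.6]
opening: 0.449
finger_force: 0.0
```

```bash
python3 -c "
from h import *
go(.486,.1285,.207,80.6);print(sensors.get_state()['opening'])"
```

```text
row [-0.231  1.879  0.009] 0.0362 yaw 93.6 pos [ 0.4527 -0.4383  0.2128] t 5.7333
0.4493457011913421
```

>>> {"fn": "send_rows", "kwargs": {
  "rows": "0 0.08 0 0;0 0.2 0 0;-0.02 0.33 0 0;-0.04 0.46 0 0;-0.06 0.6 0 0.01;-0.08 0.73 0 0.02;-0.1 0.86 0 0.03;-0.11 0.94 0 0.0362;-0.11 0.94 0 0.0362;-0.11 0.94 0 0.0362"
}}

```text
clock: 6.57
tool_pos: [0.4646, -0.1516, 0.2069]
eef_rot: [0.079, 0.997, 0.0, -0.001]
contact_force: [0.1, -1.0, -0.2]
opening: 0.447
finger_force: 0.0
```

```bash
python3 -c "
from h import *
p,d=snap('top','top2')
go(.486,.1285,.17,80.6)"
```

```text
row [0.081 0.939 0.122] 0.0003 yaw 80.7 pos [ 0.4644 -0.1534  0.2068] t 6.6167
```

>>> {"fn": "send_rows", "kwargs": {
  "rows": "0.01 0.1 0 0;0.02 0.22 0 0;0.03 0.35 0 0;0.04 0.48 0 0;0.05 0.61 0 0;0.06 0.74 0 0;0.07 0.85 0.05 0;0.08 0.935 0.1 0;0.08 0.935 0.12 0;0.08 0.935 0.12 0"
}}

```text
clock: 7.45
tool_pos: [0.4863, 0.1269, 0.1695]
eef_rot: [0.081, 0.997, -0.001, -0.001]
contact_force: [-0.7, -1.4, 0.4]
opening: 0.451
finger_force: 0.0
```

```bash
python3 -c "
from h import *
z=np.load('top2.npz');p=z['p']
cv2.imwrite('pics/c2.png',cv2.resize(cv2.cvtColor(p[150:280,260:570],cv2.COLOR_RGB2BGR),None,fx=2.5,fy=2.5,interpolation=cv2.INTER_CUBIC))
go(.486,.1285,.087,80.6)"
```

```text
row [0.001 0.006 0.275] 0.0002 yaw 80.7 pos [0.4863 0.1269 0.1695] t 7.45
```

View pics/c2.png

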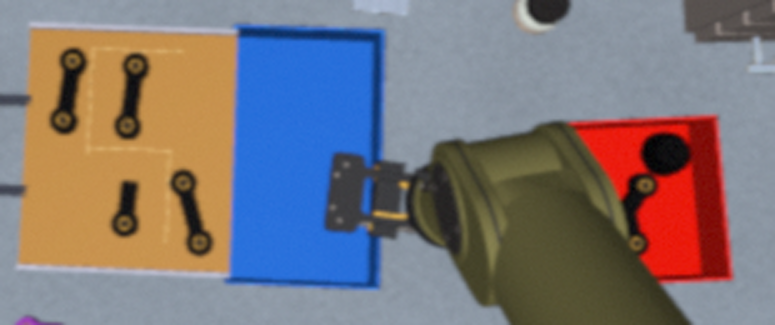

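The picture shows the bent link flat in the red bin at about crop (635,215). The other four links on the plate are undisturbed, with the short one at crop (127,207).

>>> {"fn": "send_rows", "kwargs": {
  "rows": "0 0.005 0.06 0;0 0.005 0.15 0;0 0.005 0.22 0;0 0.005 0.26 0;0 0.005 0.273 0;0 0.005 0.273 0;0 0.005 0.273 0"
}}

```text
clock: 8.03
tool_pos: [0.4877, 0.1274, 0.0898]
eef_rot: [0.083, 0.997, -0.0, 0.0]
contact_force: [-0.4, -0.2, 0.2]
opening: 0.448
finger_force: 0.0
```

>>> {"fn": "send_rows", "kwargs": {
  "rows": "0 0 0 0;0 0 0 0;0 0 0 0;0 0 0 0;0 0 0 0;0 0 0 0",
  "jaw": 1,
  "force": 20
}}

```text
clock: 8.53
tool_pos: [0.4875, 0.1291, 0.0899]
eef_rot: [0.082, 0.997, 0.0, 0.001]
contact_force: [-0.3, -0.3, 6.3]
opening: 0.203
finger_force: 20.0
```

>>> {"fn": "send_rows", "kwargs": {
  "rows": "0 0 -0.1 0;0 0 -0.2 0;0 0 -0.33 0;-0.02 -0.1 -0.4 0;-0.04 -0.24 -0.4 0;-0.06 -0.38 -0.4 0;-0.085 -0.52 -0.4 0;-0.11 -0.65 -0.4 0;-0.13 -0.77 -0.4 0;-0.145 -0.87 -0.4 0"
}}

```text
clock: 9.37
tool_pos: [0.4867, -0.1391, 0.2092]
eef_rot: [0.083, 0.997, -0.001, -0.0]
contact_force: [0.8, 0.3, 0.3]
opening: 0.198
finger_force: 20.0
```

>>> {"fn": "send_rows", "kwargs": {
  "rows": "-0.02 -0.12 0 0;-0.04 -0.25 0 0;-0.06 -0.38 0 0;-0.08 -0.51 0 0;-0.1 -0.64 0 0;-0.12 -0.75 0 0;-0.13 -0.82 0 0;-0.13 -0.84 0 0;-0.13 -0.84 0 0;-0.13 -0.84 0 0"
}}

```text
clock: 10.2
tool_pos: [0.4852, -0.3886, 0.209]
eef_rot: [0.081, 0.997, 0.001, -0.0]
contact_force: [-0.8, 0.7, -0.1]
opening: 0.199
finger_force: 20.0
```

```bash
python3 -c "
from h import *
go(.48,-.388,.07,80.6);s=sensors.get_state();print(s['opening'],s['finger_force'])"
```

```text
row [ 0.017 -0.002  0.463] 0.0003 yaw 80.7 pos [ 0.4852 -0.3886  0.209 ] t 10.2
0.1989865912421518 19.984945356845856
```

>>> {"fn": "send_rows", "kwargs": {
  "rows": "0.017 0 0.08 0;0.017 0 0.18 0;0.017 0 0.3 0;0.017 0 0.4 0;0.017 0 0.46 0;0.017 0 0.49 0;0.017 0 0.49 0;0.017 0 0.49 0"
}}

```text
clock: 10.87
tool_pos: [0.481, -0.3883, 0.063]
eef_rot: [0.081, 0.997, 0.0, 0.0]
contact_force: [-0.2, -0.2, 0.2]
opening: 0.203
finger_force: 20.0
```

>>> {"fn": "send_rows", "kwargs": {
  "rows": "0 0 0 0;0 0 0 0;0 0 0 0;0 0 0 0;0 0 -0.1 0;0 0 -0.22 0;0 0 -0.35 0;0 0 -0.45 0;0 0.05 -0.49 0;0 0.15 -0.49 0",
  "jaw": 0.2
}}

```text
clock: 11.7
tool_pos: [0.4879, -0.3498, 0.2127]
eef_rot: [0.085, 0.996, -0.003, 0.003]
contact_force: [0.6, 0.8, -1.2]
opening: 0.398
finger_force: 0.0
```

```bash
python3 -c "
from h import *
go(.547,.287,.209,86.6);print(sensors.get_state()['opening'])"
```

```text
row [ 0.167  2.125 -0.   ] -0.0178 yaw 80.2 pos [ 0.4879 -0.3498  0.2127] t 11.7
0.3980763719709451
```

>>> {"fn": "send_rows", "kwargs": {
  "rows": "0 0.1 0 0;0 0.22 0 0;0.02 0.35 0 -0.005;0.03 0.48 0 -0.01;0.04 0.61 0 -0.0178;0.05 0.74 0 -0.0178;0.06 0.87 0 -0.0178;0.07 0.97 0 -0.0178;0.07 0.97 0 -0.0178;0.07 0.97 0 -0.0178"
}}

```text
clock: 12.53
tool_pos: [0.5134, -0.0519, 0.2092]
eef_rot: [0.023, 1.0, 0.0, -0.0]
contact_force: [-0.3, -0.3, -0.3]
opening: 0.402
finger_force: 0.0
```

```bash
python3 -c "
from h import *
go(.547,.287,.209,86.6)
z,d=snap('top','top3');cv2.imwrite('pics/c3.png',cv2.resize(cv2.cvtColor(z[150:280,240:570],cv2.COLOR_RGB2BGR),None,fx=2.4,fy=2.4))"
```

```text
row [-0.06   1.134  0.002] 0.0021 yaw 87.4 pos [ 0.5134 -0.0519  0.2092] t 12.5333
```

View pics/c3.png

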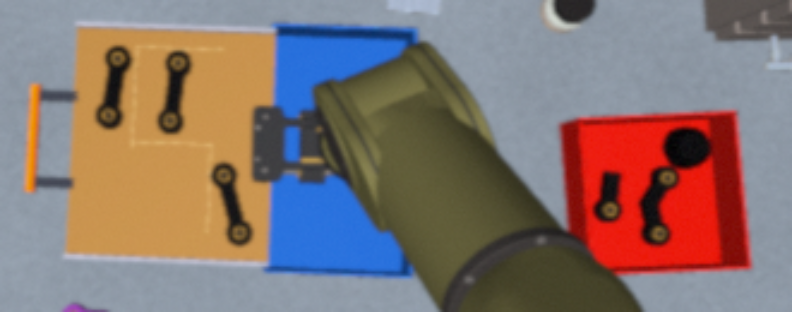

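Both failed links lie in the bin, at crop (608,195) and (657,205). The three good links are still on the plate, and the handle at crop (33,138) is clear.

>>> {"fn": "send_rows", "kwargs": {
  "rows": "-0.01 0.1 0 0;-0.02 0.22 0 0;-0.03 0.35 0 0;-0.04 0.48 0 0;-0.05 0.61 0 0;-0.06 0.74 0 0;-0.06 0.87 0 0;-0.06 0.98 0 0;-0.06 1 0 0;-0.06 1 0 0"
}}

```text
clock: 13.42
tool_pos: [0.5471, 0.2456, 0.2089]
eef_rot: [0.025, 1.0, 0.001, -0.0]
contact_force: [0.3, -0.3, 0.3]
opening: 0.397
finger_force: 0.0
```

```bash
python3 -c "
from h import *
go(.547,.287,.061,86.6)"
```

```text
row [0.007 0.137 0.493] 0.0016 yaw 87.2 pos [0.5471 0.2456 0.2089] t 13.4167
```

>>> {"fn": "send_rows", "kwargs": {
  "rows": "0.005 0.1 0 0;0.007 0.137 0.05 0;0.007 0.137 0.15 0;0.007 0.137 0.25 0;0.007 0.137 0.35 0;0.007 0.137 0.42 0;0.007 0.137 0.47 0;0.007 0.137 0.493 0;0.007 0.137 0.493 0;0.007 0.137 0.493 0"
}}

```text
clock: 14.25
tool_pos: [0.5476, 0.2837, 0.0613]
eef_rot: [0.026, 1.0, -0.0, -0.0]
contact_force: [-0.2, 0.7, 0.8]
opening: 0.401
finger_force: 0.0
```

>>> {"fn": "send_rows", "kwargs": {
  "rows": "0 0 0 0;0 0 0 0;0 0 0 0;0 0 0 0;0 0 0 0;0 0 0 0",
  "jaw": 1,
  "force": 30
}}

```text
clock: 14.75
tool_pos: [0.5483, 0.2899, 0.0628]
eef_rot: [0.025, 1.0, 0.004, 0.002]
contact_force: [1.6, 6.7, -3.6]
opening: 0.115
finger_force: 30.0
```

Run:
```python
from h import *
s=sensors.get_state();print(s['opening'],s['contact_force'],s['tool_pos'])
# lift table: retreat along tool -y and up
for t in np.r_[0:1.01:.1]:print(round(t,2),"ty",round((275*np.cos(t)-275)/300,3),"tz",round(-275*np.sin(t)/300,3))
```

```text
0.11479452208396021 [ 1.56581374  6.70459576 -3.56073694] [0.54834221 0.28987871 0.06277393]
0.0 ty 0.0 tz -0.0
0.1 ty -0.005 tz -0.092
0.2 ty -0.018 tz -0.182
0.3 ty -0.041 tz -0.271
0.4 ty -0.072 tz -0.357
0.5 ty -0.112 tz -0.439
0.6 ty -0.16 tz -0.518
0.7 ty -0.216 tz -0.591
0.8 ty -0.278 tz -0.658
0.9 ty -0.347 tz -0.718
1.0 ty -0.421 tz -0.771
```

>>> {"fn": "send_rows", "kwargs": {
  "rows": "0 0.015 -0.037 0;0 0.014 -0.074 0;0 0.009 -0.11 0;0 0.004 -0.146 0;0 -0.002 -0.182 0;0 -0.01 -0.218 0;0 -0.018 -0.254 0;0 -0.028 -0.288 0;0 -0.042 -0.323 0;0 -0.056 -0.357 0"
}}

```text
clock: 15.58
tool_pos: [0.5467, 0.2675, 0.1696]
eef_rot: [0.026, 1.0, -0.0, 0.0]
contact_force: [4.0, -1.0, -3.4]
opening: 0.119
finger_force: 30.0
```

```bash
cat > tilt.py <<'E'
from h import *
s=sensors.get_state();p=s['tool_pos'];u=np.array([np.cos(np.radians(86.7)),np.sin(np.radians(86.7))])
h=np.array([.548,.289])-.275*u
y=(p[:2]-h)@u;z=p[2]-.061;print("grasp angle",np.arctan2(z,y),"r",np.hypot(y,z),s['contact_force'],s['opening'],s['clock'])
E
python3 tilt.py
python3 - <<'E'
from h import *
p,d=snap("scene","s4")
cv2.imwrite("pics/s4c.png",cv2.resize(cv2.cvtColor(p[100:290,200:420],cv2.COLOR_RGB2BGR),None,fx=3,fy=3,interpolation=cv2.INTER_CUBIC))
E
```

```text
grasp angle 0.4047523084521988 r 0.2757211864814046 [ 4.04943049 -1.01876371 -3.39940856] 0.11891234199712651 15.5833
```

View pics/s4c.png

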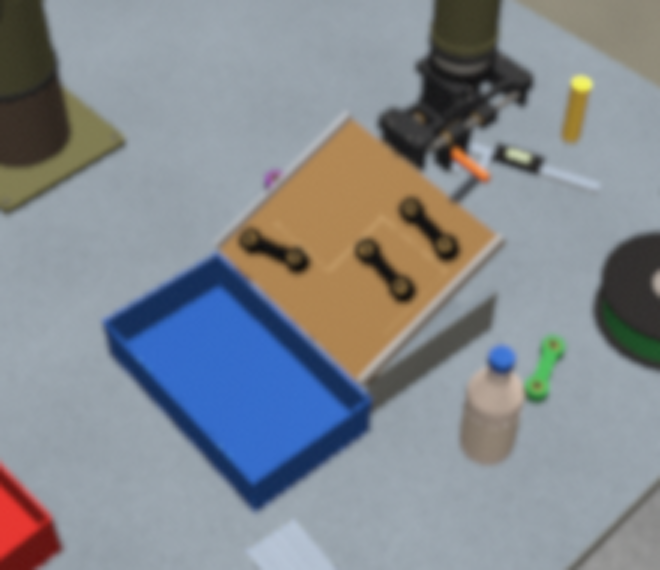

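The plate is up about 0.4 rad with all three good links still on it (crop (273,250), (385,270), (430,228)). I'll keep lifting slowly.

>>> {"fn": "send_rows", "kwargs": {
  "rows": "0 -0.012 -0.025 0;0 -0.023 -0.05 0;0 -0.035 -0.073 0;0 -0.048 -0.098 0;0 -0.062 -0.122 0;0 -0.075 -0.145 0;0 -0.088 -0.161 0;0 -0.088 -0.161 0;0 -0.088 -0.161 0;0 -0.088 -0.161 0"
}}

```text
clock: 16.47
tool_pos: [0.5451, 0.2408, 0.2165]
eef_rot: [0.026, 1.0, -0.001, -0.0]
contact_force: [4.1, -4.2, -5.0]
opening: 0.112
finger_force: 30.0
```

```bash
python3 tilt.py
cat > onplate.py <<'E'
from h import *
import sys
p,d=snap("scene",sys.argv[1]);C=cloud("scene",d)
m=((p.max(2)<60)&(C[...,0]>.4)&(C[...,0]<.68)&(C[...,1]>-.17)&(C[...,1]<.24)&(C[...,2]<.32)&(C[...,2]>0)).astype(np.uint8)
n,l,st,ce=cv2.connectedComponentsWithStats(m)
for i in range(1,n):
    if st[i,4]>40:print(ce[i].round(),st[i,4],np.median(C[l==i],axis=0).round(3))
E
python3 onplate.py s5
```

```text
grasp angle 0.6009594623293874 r 0.274929445266235 [ 4.07059123 -4.18681396 -4.99851562] 0.11228284076774762 16.4667
[337. 140.] 169 [0.559 0.169 0.3  ]
[276. 213.] 92 [ 0.481 -0.031  0.028]
[298. 218.] 63 [ 0.561 -0.009  0.064]
[289. 234.] 59 [ 0.585 -0.064  0.032]
```

>>> {"fn": "send_rows", "kwargs": {
  "rows": "0 0 0 0;0 0 0 0;0 0 0 0;0 0 0 0;0 0 0 0"
}}

```text
clock: 16.93
tool_pos: [0.5451, 0.241, 0.2162]
eef_rot: [0.026, 1.0, -0.001, -0.0]
contact_force: [4.0, -3.2, -4.4]
opening: 0.12
finger_force: 30.0
```

```bash
python3 onplate.py s6;python3 - <<'E'
from h import *
p=np.load("s6.npz")["p"]
cv2.imwrite("pics/s6c.png",cv2.resize(cv2.cvtColor(p[100:290,200:420],cv2.COLOR_RGB2BGR),None,fx=3,fy=3,interpolation=cv2.INTER_CUBIC))
E
```

```text
[329. 141.] 83 [0.549 0.153 0.307]
[345. 142.] 53 [0.555 0.221 0.26 ]
[276. 213.] 91 [ 0.48  -0.033  0.028]
[286. 239.] 197 [ 0.585 -0.086  0.022]
```

View pics/s6c.png

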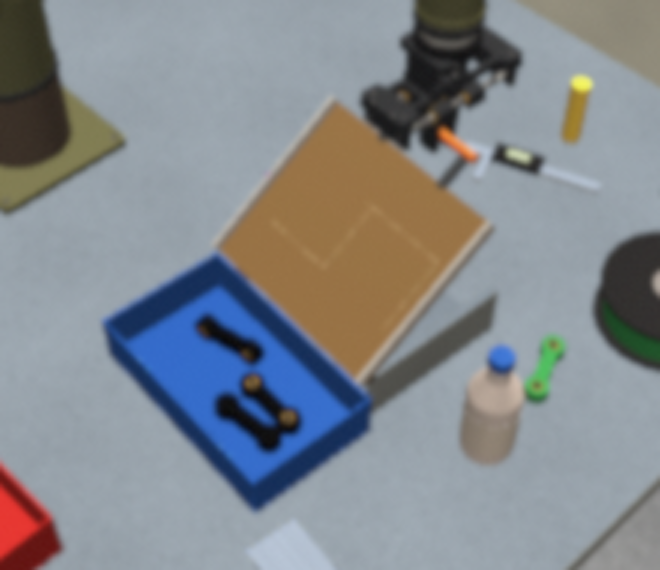

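All three good links lie in the blue box, at crop (228,337), (272,402) and (247,422), and the plate is empty. Now I'll lower it.

>>> {"fn": "send_rows", "kwargs": {
  "rows": "0 0.025 0.039 0;0 0.048 0.079 0;0 0.069 0.119 0;0 0.088 0.161 0;0 0.104 0.204 0;0 0.119 0.247 0;0 0.132 0.291 0;0 0.142 0.336 0;0 0.148 0.372 0;0 0.153 0.408 0"
}}

```text
clock: 17.82
tool_pos: [0.5479, 0.2875, 0.0927]
eef_rot: [0.026, 1.0, -0.001, 0.0]
contact_force: [4.8, -4.0, -2.1]
opening: 0.107
finger_force: 29.8
```

>>> {"fn": "send_rows", "kwargs": {
  "rows": "0 0.004 0.037 0;0 0.006 0.064 0;0 0.007 0.083 0;0 0.007 0.096 0;0 0.007 0.108 0;0 0.007 0.108 0;0 0.007 0.108 0"
}}

```text
clock: 18.4
tool_pos: [0.548, 0.2898, 0.0609]
eef_rot: [0.026, 1.0, -0.0, 0.0]
contact_force: [4.7, -3.9, -1.8]
opening: 0.103
finger_force: 29.8
```

```bash
python3 tilt.py; python3 -c "
from h import *
print(sensors.get_state()['tool_pos'])"
```

```text
grasp angle -0.00043402661013954263 r 0.27581345430947357 [ 4.66904496 -3.92769528 -1.84588341] 0.10339156599669604 18.4
[0.54799392 0.28981513 0.06088029]
```

>>> {"fn": "send_rows", "kwargs": {
  "rows": "0 0 0 0;0 0 0 0;0 0 0 0;0 0 0 0;0 0 0 0;0 0 -0.05 0;0 0 -0.12 0;0 0 -0.22 0;0 0 -0.33 0;0 0 -0.45 0",
  "jaw": 0.2
}}

```text
clock: 19.23
tool_pos: [0.5465, 0.2898, 0.1977]
eef_rot: [0.025, 1.0, -0.0, -0.001]
contact_force: [0.7, 0.4, 0.9]
opening: 0.399
finger_force: 0.0
```

>>> {"fn": "send_rows", "kwargs": {
  "rows": "0 0.1 -0.05 0;0 0.2 -0.05 0;0 0.3 -0.05 0;0 0.4 -0.05 0;0 0.5 -0.05 0;0 0.5 -0.05 0;0 0.5 -0.05 0;0 0.5 -0.05 0"
}}

```text
clock: 19.9
tool_pos: [0.5552, 0.4388, 0.2117]
eef_rot: [0.026, 1.0, -0.001, -0.0]
contact_force: [0.4, -0.7, -0.4]
opening: 0.399
finger_force: 0.0
```

Run:
```python
from h import *
p,d=snap("top","t7")
C=cloud("top",d);print("plate z",[np.median(C[170:250,u:u+5,2]).round(4) for u in (274,300,325,345)])
cv2.imwrite("pics/t7.png",cv2.cvtColor(cv2.resize(p[90:310,140:570],None,fx=1.8,fy=1.8),cv2.COLOR_RGB2BGR))
s=sensors.get_state();print(s["contact_force"],s["clock"],s["tool_pos"])
```

```text
plate z [np.float64(0.0831), np.float64(0.0832), np.float64(0.0831), np.float64(0.0833)]
[ 0.41497966 -0.38821811 -0.12175016] 19.95 [0.55566622 0.43801317 0.21181215]
```

View pics/t7.png

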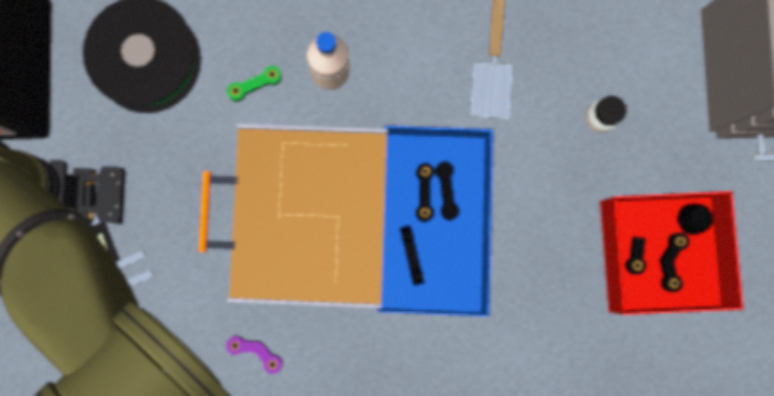

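The plate is flat, at 83 mm all over. The three good links are inside the blue box (one standing on its side), the two failed ones are in the bin, and the bystanders haven't moved. I'll hand it in.

```bash
python3 -c "
from plant import finish_job
print(finish_job())"
```

```text
the job is handed in; nothing more can be done
None
```

The job is handed in at about 20 s: the bent and short links are in the red scrap bin, the three good links are in the blue parts box, and the plate is flat; the judge returned no verdict.

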